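# Free the plungers of the clearance-test prints in order

## Robot

A 7-joint arm with a two-finger parallel gripper is mounted at the origin on the work surface. World frame = base frame: x ahead of the robot, y to its left, z up, the work surface at z = 0. Lengths are in m, angles in rad, forces in N, time in s.
With the tool pointing down it reaches from about 0.4 to 0.875 m from the base axis. Payload 4.4 kg.
Tool frame: the origin (TCP) lies midway between the tips of the shut fingers; the grasp point (between the pads) lies 19 mm behind it; z points along the fingers, y is the line along which they close (so a half turn about z gives the same grasp; the last joint's range is limited). The gripper opens to 85 mm and grips with 20 to 120 N. Pads are 22 mm wide; open, the fingers measure 114 mm over their backs; the gripper's body (76 mm by 85 mm) begins 54 mm behind the grasp point. The pads swing forward as they close: fully open they stand 13 mm farther back than shut.
Start: joints at [-1.382, 0.628, 0.038, 1.517, -0.027, 0.996, -0.02], TCP at [0.164, 0.629, 0.208] pointing down, gripper open.
Joint ranges: [-3.06, 3.06], [-0.37, 2.12], [-1.25, 1.32], [0.18, 2.47], [-1.1, 4.24], [0.23, 1.98], [-2.94, 2.94]. Speed limits (rad/s): [2.57, 2.57, 3.14, 3.14, 3.14, 3.14, 3.14].

## Interface

Orientations are given as a unit quaternion [w, x, y, z].
In Python, from plant import env, vision, ticket gives the robot as it stands.
- The arm moves only by the shell command python3 -m inch 'ROWS' [OPENING] [FORCE]. ROWS is JSON, one flat list of numbers, 4 for each row, row after row: the shift along the world's x, y, z in units of 25 mm (1.0 is 25 mm), then the turn about the world's z in degrees. A call has 1 to 12 rows; each row is the pose to reach, as a shift and turn from the pose commanded when the call began; what a row does not reach only later rows make up. A row lasts 1/10 s, in which the tool goes at most 50 mm and 8.59 degrees, less where a joint would pass 70% of its speed; a pose out of reach is approached as far as the arm can. A call with a gripper value outside its range is refused whole. OPENING is the finger opening in mm, from 0 to 85.4, set as the call begins (- or left out, the last holds). The fingers move at their own pace and stop on an object; FORCE is the grip in N (left out, the last holds). Time passes only in rows, so rows that repeat a pose let the fingers close. It gives the time, the measured TCP pose, the force, the opening and the grip force at its end, in the units of the state.
- env.get_state(): the state, without advancing time (a new reading comes with each control period).
- vision.get_image(name): name is "scene" or "top" or "wrist"; returns a dict with "pixels" (420x560x3 uint8, blue, green, red), "z_map" (420x560 float32, m along the optical axis (not along the pixel's ray), 0 where there is no reading), "fx", "fy", "cx", "cy" (pixels), "D" ([k1, k2, p1, p2, k3] as OpenCV has them; the pictures are not rectified), "rvec" (rotation vector, rad) and "tvec" (3), from world to camera coordinates, as OpenCV has them; the wrist camera has in their place "T_tool_cam" (4x4, takes a point from camera to tool coordinates, whose origin is the TCP and whose axes are the flange's). Camera axes: x right, y down, z forward; pixel columns grow to the right and rows downward; lengths in m; the calibration is good to about 2 mm. A picture is of the moment at which its call begins: read the wrist's pose just before it.
- ticket.job_done(): hands the job in; it is judged then, once.
The state is a dict: "time": time; "qpos": joint angles; "qvel": joint speeds; "joint_torque": joint torques, N m; "tcp_pos": TCP position; "tcp_rot": TCP orientation; "contact_force": force on the tool from outside, world axes, zero at the start; "ft_torque": the same for the moment, N m; "grip_width": finger opening in m; "grasp_force": force on a finger pad.
Only numpy, scipy, OpenCV 4.12 (cv2) and the standard library are available. Lean on these libraries where they do the work, as an engineer would, in place of code of your own. Each camera call takes 0.05 s, during which the arm holds its last target. There are 200 camera calls.

## Task

Check the printed clearance-test pieces on the printer bed, loosest fit first: with a light fingertip tap the round cap down into its block, then the square cap, then the triangular cap, each as far as it will easily go. Leave the cross-shaped cap standing up, and do not lift, tip or shift the pieces or disturb anything around them.

Things in the scene. Friction and masses are not known exactly. Their poses are not given: they have to be found in the camera images.
- bed: bronze-coloured build plate on its heated bed, fixed, 300 (x) x 350 (y) mm, its top 40 mm above the bench; origin: centre of its underside, on the bench; z up
- piece_round: test piece with the round cap: loose grey printed block 64 x 64 x 36 mm, about 150 g, standing on the bed, cap upward; origin: centre of the block's underside; z up
- round_top (a point): centre of the top face of the round cap (white, a flat disc 44 mm across), which stands out of the middle of its block; it moves down with the cap; cap top 16 mm above the block at joint 0, 6 mm above it at 0.010
- plunger_round (a joint): how far the round cap is pressed down into its block, m: 0 fully up (it starts at 0 to 0.002), 0.010 at its bottom stop, which is springy (pressed farther, cap and stop give up to 5 mm at about 3 N per mm, and spring back); slides straight down against about 2 N of friction, has no spring and stays where it is left
- piece_square: test piece with the square cap: loose grey printed block 64 x 64 x 36 mm, about 150 g, standing on the bed, cap upward; origin: centre of the block's underside; z up
- square_top (a point): centre of the top face of the square cap (white, a flat square 42 mm wide), which stands out of the middle of its block; it moves down with the cap; cap top 16 mm above the block at joint 0, 6 mm above it at 0.010
- plunger_square (a joint): how far the square cap is pressed down into its block, m: 0 fully up (it starts at 0 to 0.002), 0.010 at its bottom stop, which is springy (pressed farther, cap and stop give up to 5 mm at about 3 N per mm, and spring back); slides straight down against about 2 N of friction, has no spring and stays where it is left
- piece_triangle: test piece with the triangle cap: loose grey printed block 64 x 64 x 36 mm, about 150 g, standing on the bed, cap upward; origin: centre of the block's underside; z up
- triangle_top (a point): centre of the top face of the triangle cap (white, a flat equilateral triangle, corners 29 mm from its centre (edges 14 mm from it)), which stands out of the middle of its block; it moves down with the cap; cap top 16 mm above the block at joint 0, 6 mm above it at 0.010
- plunger_triangle (a joint): how far the triangle cap is pressed down into its block, m: 0 fully up (it starts at 0 to 0.002), 0.010 at its bottom stop, which is springy (pressed farther, cap and stop give up to 5 mm at about 3 N per mm, and spring back); slides straight down against about 2 N of friction, has no spring and stays where it is left
- piece_cross: test piece with the cross cap: loose grey printed block 64 x 64 x 36 mm, about 150 g, standing on the bed, cap upward; origin: centre of the block's underside; z up
- cross_top (a point): centre of the top face of the cross cap (white, a flat plus sign of two bars 52 x 16 mm), which stands out of the middle of its block; it moves down with the cap; cap top 16 mm above the block at joint 0, 6 mm above it at 0.010
- plunger_cross (a joint): how far the cross cap is pressed down into its block, m: 0 fully up (it starts at 0 to 0.002), 0.010 at its bottom stop, which is springy (pressed farther, cap and stop give up to 5 mm at about 3 N per mm, and spring back); slides straight down against about 2 N of friction, has no spring and stays where it is left
- bust: white printed bust 92 mm tall on a 42 mm square foot, standing in the middle of the bed; bystander; origin: centre of its underside
- pawn: white printed pawn, 24 mm across and 42 mm tall, standing on the bed; bystander; origin: centre of its underside
- spool: filament spool lying flat on the bench to the right of the bed, 196 mm across, 60 mm high; bystander; origin: centre of its underside
- scraper: spatula lying on the bench to the left of the bed; bystander; its length is along x
- glue: small bottle standing on the bench to the left of the bed, 32 mm across, 95 mm tall; bystander; origin: centre of its underside
- jar: jar standing on the bench to the left of the bed, 60 mm across, 70 mm tall; bystander; origin: centre of its underside
- driver: screwdriver lying on the bench to the right of the bed; bystander; its length is along x

How it is judged:
On the way, in this order (a step that is already met when the one before it is completed fails the run):
1. the round cap is pressed at least 7 mm down (value of joint plunger_round above 0.007 m), for 0.1 s.
2. the square cap is pressed at least 7 mm down (value of joint plunger_square above 0.007 m), for 0.1 s.
3. the triangle cap is pressed at least 7 mm down (value of joint plunger_triangle above 0.007 m), for 0.1 s.
At the end, for the whole second after the job is handed in: The round, square and triangular caps are each more than 7 mm down (of 10 mm), the cross-shaped cap less than 4 mm; every test piece stands upright (within 0.1 rad) within 15 mm of where it began, and every bystander within 20 mm (value of joint each of plunger_round, plunger_square, plunger_triangle above 0.007 m and value of joint plunger_cross below 0.004 m and distance of each of piece_round, piece_square, piece_triangle, piece_cross from where it was at the start of the episode below 0.015 m and angle between each of piece_round, piece_square, piece_triangle, piece_cross's own z axis and vertical below 0.1 rad and distance of each of bust, pawn, spool, scraper, glue, jar, driver from where it was at the start of the episode below 0.02 m); the robot touches nothing.
It fails at once if a cap pressed out of turn: square past 4 mm before round is 7 mm down, or triangle before square ((value of joint plunger_square above 0.004 m and value of joint plunger_round below 0.007 m) or (value of joint plunger_triangle above 0.004 m and value of joint plunger_square below 0.007 m)).
It fails at once if the cross-shaped cap pressed past 4 mm (value of joint plunger_cross above 0.004 m).
It fails at once if the robot bears on a test piece with more than 20 N (contact force between any of piece_round, piece_square, piece_triangle, piece_cross and the fingers above 20 N or contact force between any of piece_round, piece_square, piece_triangle, piece_cross and the arm above 20 N).
It fails at once if a test piece lifted (12 mm), tipped (0.25 rad) or shifted by more than 15 mm (z of any of piece_round, piece_square, piece_triangle, piece_cross in the frame of bed above 0.052 m or angle between any of piece_round, piece_square, piece_triangle, piece_cross's own z axis and vertical above 0.25 rad or distance of any of piece_round, piece_square, piece_triangle, piece_cross from where it was at the start of the episode above 0.015 m).
It fails at once if a bystander moved by more than 20 mm (distance of any of bust, pawn, spool, scraper, glue, jar, driver from where it was at the start of the episode above 0.02 m).
It also fails if it takes over 40 s, if anything falls off the work surface, if the arm or the gripper's body presses on something with over 40 N, if the wrist force passes 120 N, or if a joint passes its speed limit or range.

## Working session

There is one attempt and no reset: what is moved stays moved. The work goes in short steps, Python scripts to look and compute and a shell command to move; the robot and the scene stay as the last step left them, time stands still between calls to the robot, and variables do not carry over. Pictures are saved under pics/ and viewed, at most 10 in all, crops included, and the job is handed in when it is done.

```bash
mkdir -p pics; python3 - <<'E'
from plant import env, vision
import cv2,pickle
s=env.get_state();print(s['time'],s['tcp_pos'],s['tcp_rot'],s['contact_force'],s['grip_width'])
d={n:vision.get_image(n) for n in('top','scene')}
pickle.dump(d,open('im.pkl','wb'))
for n in d: cv2.imwrite(f'pics/{n}0.png',d[n]['pixels'])
E
```

```text
0.0 [0.16362871 0.62836661 0.20679594] [-1.17798041e-04  1.27081229e-01  9.91891858e-01 -9.43448764e-04] [ 0.15159322  0.76349032 -0.63568544] 0.08564437733700067
```

View pics/top0.png

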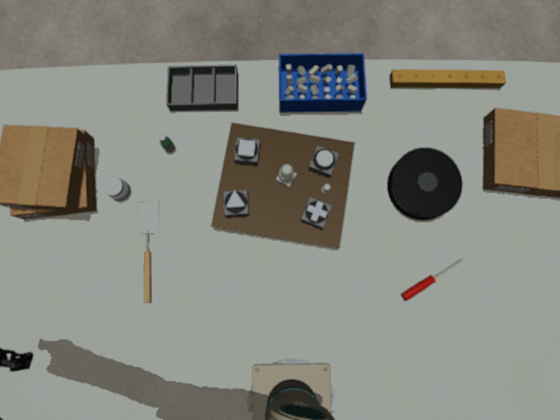

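View pics/scene0.png

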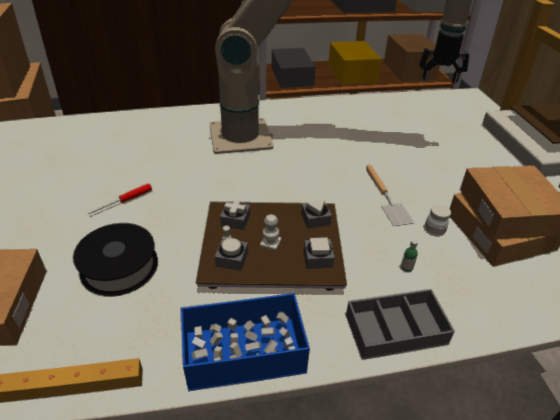

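The top view shows the round cap at (323,159), square at (246,149), triangle at (236,202) and cross at (317,211), with the bust at (287,175) and the pawn at (326,188). I'll locate the caps next.

```bash
cat >h.py <<'E'
import numpy as np,cv2
def world(d,mask,R=None,t=None):
    v,u=np.nonzero(mask&(d['z_map']>0)); z=d['z_map'][v,u]
    K=np.array([[d['fx'],0,d['cx']],[0,d['fy'],d['cy']],[0,0,1.]])
    n=cv2.undistortPoints(np.stack([u,v],1).astype(float)[:,None],K,np.array(d['D'],float))[:,0]
    P=np.c_[n*z[:,None],z]
    if R is None: R=cv2.Rodrigues(np.array(d['rvec'],float))[0]; return (P-np.ravel(d['tvec']))@R
    return P@R.T+t
E
python3 - <<'E'
import pickle,numpy as np,cv2
from h import world
d=pickle.load(open('im.pkl','rb'))['top'];g=d['pixels'].min(2)
for n,(u,v),r in [('round',(323,159),13),('square',(246,149),13),('tri',(236,202),13),('cross',(317,211),14),('bust',(287,173),12),('pawn',(326,188),6)]:
    m=np.zeros(g.shape,bool);m[v-r:v+r+1,u-r:u+r+1]=1
    P=world(d,m); hi=P[:,2].max(); W=world(d,m&(g>130))
    c=P[P[:,2]>np.percentile(P[:,2],97)-.006]; 
    print(n,'maxz',hi.round(4),'top',c.mean(0).round(4),len(c),'white',W.mean(0).round(4),len(W),'x',W[:,0].min().round(3),W[:,0].max().round(3),'y',W[:,1].min().round(3),W[:,1].max().round(3))
    B=P[(P[:,2]>.06)]; print('   block rect',cv2.minAreaRect((B[:,:2]*1000).astype(np.float32)))
E
```

```text
round maxz 0.0959 top [ 0.6374 -0.0964  0.0908] 188 white [ 0.6389 -0.0963  0.0904] 188 x 0.619 0.659 y -0.117 -0.076
   block rect ((639.1636352539062, -97.71366882324219), (63.709869384765625, 68.30979919433594), 68.65571594238281)
square maxz 0.098 top [0.6696 0.1095 0.0917] 219 white [0.6706 0.11   0.0912] 225 x 0.649 0.693 y 0.089 0.132
   block rect ((669.8187255859375, 109.85763549804688), (64.41326141357422, 65.29752349853516), 84.0599594116211)
tri maxz 0.0966 top [0.5258 0.1401 0.091 ] 156 white [0.527  0.1405 0.0909] 146 x 0.513 0.553 y 0.119 0.161
   block rect ((525.400634765625, 139.9206085205078), (65.4122314453125, 64.23361206054688), 3.162456512451172)
cross maxz 0.0964 top [ 0.4957 -0.0719  0.0908] 199 white [ 0.4974 -0.0713  0.0903] 180 x 0.474 0.524 y -0.096 -0.049
   block rect ((496.11322021484375, -71.98966979980469), (64.03319549560547, 64.86509704589844), 67.22911834716797)
bust maxz 0.1342 top [0.5984 0.0045 0.1287] 82 white [0.5988 0.0059 0.1145] 70 x 0.576 0.611 y -0.019 0.03
   block rect ((597.7952880859375, 6.194257736206055), (39.38969421386719, 35.52246856689453), 34.52001953125)
pawn maxz 0.0839 top [ 0.5626 -0.1017  0.0786] 34 white [ 0.5638 -0.1011  0.079 ] 18 x 0.559 0.569 y -0.108 -0.096
   block rect ((562.974365234375, -101.54683685302734), (15.747052192687988, 15.619733810424805), 30.18817901611328)
```

```bash
python3 -m inch '[0.4,-0.6,0,0, 1.2,-1.8,0,0, 2,-3,0,0, 2.8,-4.2,0,0, 3.6,-5.4,0,0, 4.4,-6.6,0,0, 5.2,-7.8,0,0, 6,-9,0,0, 6.8,-10.2,0,0, 7.6,-11.4,0,0, 8.4,-12.6,0,0, 9.2,-13.8,0,0]' 0 20 && python3 -m inch '[0.8,-1.2,0,0, 1.6,-2.4,0,0, 2.4,-3.6,0,0, 3.2,-4.8,0,0, 4,-6,0,0, 4.8,-7.2,0,0, 5.6,-8.4,0,0, 6.4,-9.6,0,0, 7.2,-10.8,0,0, 8,-12,0,0, 8.8,-13.2,0,0, 9.2,-14,0,0]'
```

```text
time: 1.3
tcp_pos: [0.3943, 0.2826, 0.2075]
tcp_rot: [-0.0, 0.127, 0.992, -0.0]
contact_force: [1.0, 0.9, -0.3]
grip_width: -0.0
grasp_force: 0.0
time: 2.5
tcp_pos: [0.6248, -0.0691, 0.2072]
tcp_rot: [0.0, 0.128, 0.992, -0.001]
contact_force: [-0.5, -0.4, -0.4]
grip_width: 0.0
grasp_force: 0.0
```

```bash
python3 -m inch '[0.3,-0.6,-0.5,0, 0.58,-1.16,-1.5,0, 0.58,-1.16,-2.5,0, 0.58,-1.16,-3.3,0, 0.58,-1.16,-3.9,0, 0.58,-1.16,-4.0,0, 0.58,-1.16,-4.0,0]'; python3 - <<'E'
from plant import env, vision
import cv2
from scipy.spatial.transform import Rotation as Ro
import numpy as np
s=env.get_state()
w=vision.get_image('scene');cv2.imwrite('pics/s1.png',cv2.resize(w['pixels'][170:330,150:400],(750,480)))
w=vision.get_image('wrist');cv2.imwrite('pics/w1.png',w['pixels'])
print(w['T_tool_cam'])
E
```

```text
time: 3.2
tcp_pos: [0.6381, -0.0946, 0.1073]
tcp_rot: [-0.0, 0.127, 0.992, 0.0]
contact_force: [0.6, -0.5, 0.4]
grip_width: 0.0
grasp_force: 0.0
[[-4.53347230e-04 -9.49432983e-01 -3.13969433e-01  7.94590191e-02]
 [ 9.99999548e-01 -1.68137475e-04 -9.35478838e-04  4.62360121e-04]
 [ 8.35384436e-04 -3.13969716e-01  9.49432630e-01 -1.65563016e-01]
 [ 0.00000000e+00  0.00000000e+00  0.00000000e+00  1.00000000e+00]]
```

View pics/s1.png

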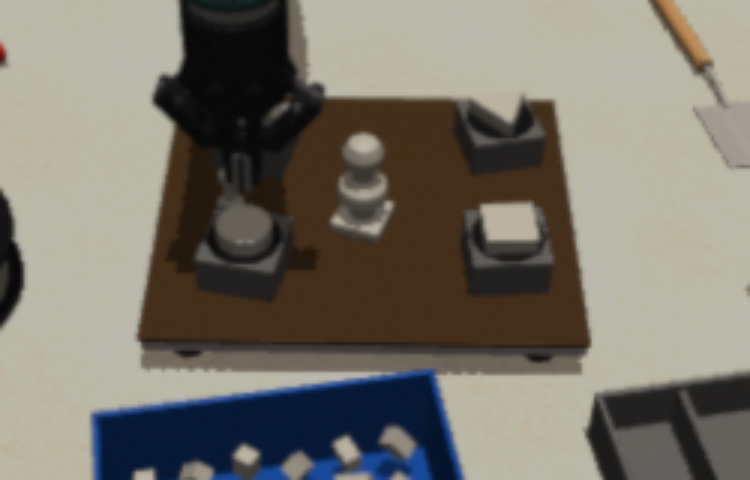

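View pics/w1.png

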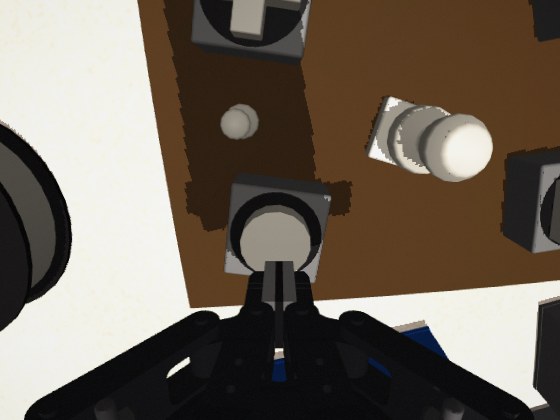

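The scene view shows the shut fingers poised above the round cap, clear of the bust and pawn. The wrist view puts the round cap at (276,242), just under the fingertips at (280,265). Aim is good, so I'll press gently.

```bash
python3 -m inch '[0,-0.06,-0.2,0, 0,-0.06,-0.4,0, 0,-0.06,-0.55,0, 0,-0.06,-0.65,0, 0,-0.06,-0.72,0, 0,-0.06,-0.79,0, 0,-0.06,-0.86,0, 0,-0.06,-0.93,0, 0,-0.06,-0.98,0, 0,-0.06,-1.02,0, 0,-0.06,-1.02,0, 0,-0.06,-1.02,0]'
```

```text
time: 4.5
tcp_pos: [0.6383, -0.0965, 0.0822]
tcp_rot: [-0.0, 0.127, 0.992, 0.0]
contact_force: [-0.5, -0.3, -0.3]
grip_width: 0.0004
grasp_force: 0.0
```

```bash
python3 -m inch '[0,0,-0.04,0, 0,0,-0.08,0, 0,0,-0.08,0]'; python3 -c "
from plant import env
print(env.get_state()['contact_force'])"
```

```text
time: 4.8
tcp_pos: [0.6382, -0.0964, 0.0801]
tcp_rot: [-0.0, 0.127, 0.992, 0.0]
contact_force: [0.5, -0.4, 0.6]
grip_width: -0.0
grasp_force: 0.0
[ 0.49991047 -0.37676595  0.64349769]
```

```bash
python3 - <<'E'
from plant import env, vision
import cv2,numpy as np
from h import world
from scipy.spatial.transform import Rotation as Ro
s=env.get_state();q=s['tcp_rot'];R=Ro.from_quat([q[1],q[2],q[3],q[0]]).as_matrix()
w=vision.get_image('wrist');T=np.array(w['T_tool_cam'])
P=np.zeros((420,560,3));m=w['z_map']>0
P[m]=world(w,m,R@T[:3,:3],R@T[:3,3]+s['tcp_pos'])
for y in range(180,300,6): print(y,P[y,276].round(4),P[y,240].round(4))
a=w['pixels'][120:320,180:380]
b=vision.get_image('scene')['pixels'][200:300,180:280]
cv2.imwrite('pics/w2.png',np.hstack([cv2.resize(a,(400,400)),cv2.resize(b,(400,400))]))
E
```

```text
180 [ 0.6054 -0.0893  0.04  ] [ 0.5996 -0.1118  0.0395]
186 [ 0.6089 -0.0903  0.0414] [ 0.6004 -0.1103  0.0543]
192 [ 0.6086 -0.09    0.0579] [ 0.6012 -0.109   0.0668]
198 [ 0.6086 -0.0899  0.071 ] [ 0.6024 -0.1083  0.0759]
204 [ 0.6107 -0.0904  0.0753] [ 0.6058 -0.1094  0.0752]
210 [ 0.6138 -0.0912  0.0762] [ 0.6092 -0.1105  0.0748]
216 [ 0.6173 -0.0922  0.0756] [ 0.6125 -0.1114  0.0751]
222 [ 0.6194 -0.0927  0.0794] [ 0.6156 -0.1123  0.0758]
228 [ 0.6194 -0.0926  0.0884] [ 0.6191 -0.1134  0.0753]
234 [ 0.6218 -0.0932  0.0904] [ 0.6227 -0.1145  0.0751]
240 [ 0.6249 -0.094   0.0907] [ 0.6261 -0.1155  0.0754]
246 [ 0.628  -0.0949  0.091 ] [ 0.6292 -0.1163  0.0764]
252 [ 0.6317 -0.0958  0.0902] [ 0.6273 -0.1142  0.0894]
258 [ 0.6346 -0.0966  0.091 ] [ 0.6304 -0.1151  0.0899]
264 [ 0.6284 -0.0948  0.1105] [ 0.6334 -0.1159  0.0907]
270 [ 0.6285 -0.0948  0.1161] [ 0.6374 -0.1173  0.0895]
276 [ 0.6289 -0.0948  0.1207] [ 0.641  -0.1184  0.0893]
282 [ 0.6284 -0.0946  0.1267] [ 0.6518 -0.1233  0.0756]
288 [ 0.6291 -0.0948  0.1301] [ 0.6562 -0.1247  0.0747]
294 [ 0.6283 -0.0946  0.1359] [ 0.6595 -0.1256  0.0759]
```

View pics/w2.png

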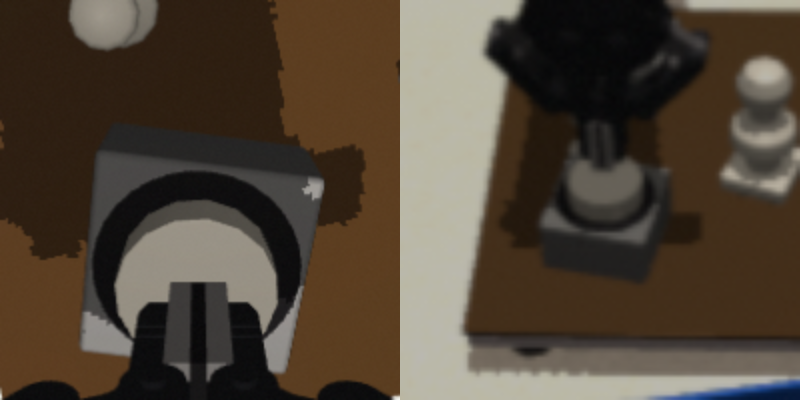

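The left half shows the fingertip ending over the round cap at about (198,283). The depth puts the cap top still at 0.091, so it hasn't been touched. In the right half the tip ends above the cap, at about (600,165). The fingertips seem to sit higher than the reported TCP, so I'll measure the tip height from the scene camera and the wrist.

```bash
python3 - <<'E'
from plant import env, vision
import numpy as np
from h import world
from scipy.spatial.transform import Rotation as Ro
s=env.get_state();t=np.array(s['tcp_pos']);q=s['tcp_rot'];R=Ro.from_quat([q[1],q[2],q[3],q[0]]).as_matrix()
print(s['tcp_pos'],s['qpos'],s['grip_width'])
for n in('scene','top','wrist'):
    w=vision.get_image(n)
    if n=='wrist':
        T=np.array(w['T_tool_cam']);P=world(w,w['z_map']>0,R@T[:3,:3],R@T[:3,3]+t)
    else: P=world(w,w['z_map']>0)
    d=P-t
    for r in(.03,):
        k=P[(np.hypot(d[:,0],d[:,1])<r)&(P[:,2]>.06)]
        print(n,len(k),np.histogram(k[:,2],np.arange(.06,.2,.005))[0])
        f=k[(k[:,2]>.096)&(k[:,2]<.12)]; 
        if len(f): f=f[np.argsort(f[:,2])];print(f[::max(1,len(f)//14)].round(4))
E
```

```text
[ 0.63827236 -0.09647038  0.08016384] [ 0.06308558  0.77181831  0.07360656  1.6398143  -0.07672991  0.73290308
  1.48896442] -0.0003102536764796066
scene 2468 [  1   2  18 126  30  46 133   0   0   6  18  12  24  19  14  18  17  26
  45  60  56  23  20  23  27  32  39  46]
[[ 0.6467 -0.0959  0.1054]
 [ 0.6483 -0.0914  0.1061]
 [ 0.646  -0.098   0.1082]
 [ 0.6486 -0.0959  0.1103]
 [ 0.6501 -0.0937  0.1114]
 [ 0.6424 -0.1067  0.1124]
 [ 0.6396 -0.1087  0.1134]
 [ 0.6449 -0.1     0.1138]
 [ 0.6481 -0.1026  0.114 ]
 [ 0.6463 -0.0955  0.1144]
 [ 0.6412 -0.1065  0.1145]
 [ 0.6493 -0.0981  0.1145]
 [ 0.6463 -0.1023  0.1154]
 [ 0.6471 -0.0978  0.1155]
 [ 0.6367 -0.0827  0.1163]
 [ 0.6478 -0.0908  0.1183]
 [ 0.6422 -0.1087  0.1189]
 [ 0.6368 -0.0826  0.1195]]
top 460 [ 0  1 10 26  2  3  1  0  0  0  0  0  0  0  0  0  0  0  2  4  5  2  1  0
  0  0  0  0]
wrist 28114 [  21   27  492 2550  221  994 2006    0    0   95  293  339  375  408
  436  320  632 1024 1691 2785 1834  656 1270 1574 2361 3191 1768  751]
[[ 0.629  -0.0955  0.1062]
 [ 0.6284 -0.0944  0.109 ]
 [ 0.6283 -0.0963  0.1101]
 [ 0.6349 -0.0836  0.1111]
 [ 0.6278 -0.0965  0.1121]
 [ 0.6287 -0.0935  0.1128]
 [ 0.6353 -0.0844  0.1137]
 [ 0.6357 -0.0831  0.1145]
 [ 0.6361 -0.0838  0.1153]
 [ 0.6299 -0.1035  0.1162]
 [ 0.6283 -0.0966  0.1168]
 [ 0.6306 -0.1036  0.1177]
 [ 0.6286 -0.0935  0.1185]
 [ 0.63   -0.0907  0.1191]
 [ 0.6358 -0.0827  0.1198]]
```

Both cameras agree that the real fingertip bottom is at about z = 0.105 while the reported TCP is at 0.080. The tips are therefore about 25 mm above the TCP, and x and y are centred. I'll descend further and watch the force.

```bash
python3 -m inch '[0,0,-0.2,0, 0,0,-0.4,0, 0,0,-0.5,0, 0,0,-0.55,0, 0,0,-0.6,0, 0,0,-0.65,0, 0,0,-0.7,0, 0,0,-0.74,0]'; python3 -m inch '[0,0,-0.04,0, 0,0,-0.08,0]';  python3 -m inch '[0,0,-0.04,0, 0,0,-0.04,0]'
```

```text
time: 5.85
tcp_pos: [0.6382, -0.0965, 0.0617]
tcp_rot: [-0.0, 0.127, 0.992, 0.0]
contact_force: [-1.3, 0.9, 2.3]
grip_width: 0.0001
grasp_force: 1.0
time: 6.05
tcp_pos: [0.6383, -0.0965, 0.0597]
tcp_rot: [-0.0, 0.127, 0.992, 0.0]
contact_force: [-1.2, 0.0, 1.8]
grip_width: 0.0004
grasp_force: 1.0
time: 6.25
tcp_pos: [0.6383, -0.0965, 0.0586]
tcp_rot: [-0.0, 0.127, 0.992, -0.0]
contact_force: [-1.4, -0.3, 1.6]
grip_width: 0.0003
grasp_force: 0.8
```

Contact is at about 2 N, which matches the friction figure. I'll continue to the stop.

```bash
python3 -m inch '[0,0,-0.04,0, 0,0,-0.08,0]'; python3 -m inch '[0,0,-0.04,0, 0,0,-0.04,0]';python3 - <<'E'
from plant import env, vision
import numpy as np
from h import world
from scipy.spatial.transform import Rotation as Ro
s=env.get_state();t=np.array(s['tcp_pos']);q=s['tcp_rot'];R=Ro.from_quat([q[1],q[2],q[3],q[0]]).as_matrix()
w=vision.get_image('wrist');T=np.array(w['T_tool_cam']);P=world(w,w['z_map']>0,R@T[:3,:3],R@T[:3,3]+t)
d=np.hypot(*(P-t)[:,:2].T);k=P[(d<.04)&(P[:,2]>.06)&(P[:,2]<.1),2]
print(np.histogram(k,np.arange(.06,.1,.001))[0])
E
```

```text
time: 6.45
tcp_pos: [0.6385, -0.0965, 0.0569]
tcp_rot: [0.0, 0.127, 0.992, 0.0]
contact_force: [-2.0, -0.0, 4.6]
grip_width: 0.0003
grasp_force: 2.4
time: 6.65
tcp_pos: [0.6384, -0.0965, 0.0562]
tcp_rot: [0.0, 0.127, 0.992, 0.0]
contact_force: [-2.9, 0.8, 6.7]
grip_width: 0.0001
grasp_force: 3.3
[  63   55   65   53   66   54   66   66   70   67   70   64   78  239
 1300 3666 1605  205 1092 1208  119    1    6   23   28   39   51   58
   49   66   63   54   76   57   65   87   71   63   69   78]
```

The stop is reached at TCP z ≈ 0.057 with 6.7 N, and the cap top is now about 4–5 mm above the block face. I'll lift and go to the square.

```bash
python3 -m inch '[0,0,0.2,0, 0,0,1,0, 0,0,2.4,0, 0,0,3.6,0, 0,0,4,0]' | head -2; python3 -m inch '[0.1,0.5,0,0, 0.3,1.7,0,0, 0.5,3,0,0, 0.7,4.3,0,0, 0.9,5.6,0,0, 1.1,6.9,0,0, 1.25,7.9,0,0, 1.27,8.26,0,0, 1.27,8.26,-1,0, 1.27,8.26,-2,0, 1.27,8.26,-2.7,0, 1.27,8.26,-3,0]'; python3 - <<'E'
from plant import env, vision
import numpy as np,cv2
from h import world
from scipy.spatial.transform import Rotation as Ro
s=env.get_state();t=np.array(s['tcp_pos']);q=s['tcp_rot'];R=Ro.from_quat([q[1],q[2],q[3],q[0]]).as_matrix()
w=vision.get_image('wrist');b=vision.get_image('scene')
cv2.imwrite('pics/w3.png',np.hstack([w['pixels'][120:370,130:430],cv2.resize(b['pixels'][190:300,180:360],(409,250))]))
T=np.array(w['T_tool_cam'])
P=world(b,b['z_map']>0)
for c in([.638,-.0965],[.67,.11]):
  k=P[(np.hypot(*(P[:,:2]-c).T)<.02)&(P[:,2]>.06)&(P[:,2]<.1),2];print(np.histogram(k,np.arange(.06,.1,.002))[0])
E
```

```text
time: 7.2
tcp_pos: [0.6408, -0.097, 0.1591]
time: 8.4
tcp_pos: [0.6677, 0.1088, 0.0774]
tcp_rot: [-0.003, 0.127, 0.992, -0.001]
contact_force: [-0.7, 0.5, 0.1]
grip_width: -0.0002
grasp_force: 0.0
[ 0  0  0  0  0  0  0  0  1 13 55 66 18  1  0  0  0  0  0  0]
[ 0  0  0  0  0  0  0  2  1  1  2  0  2  0  6 56 55  7  0  0]
```

View pics/w3.png

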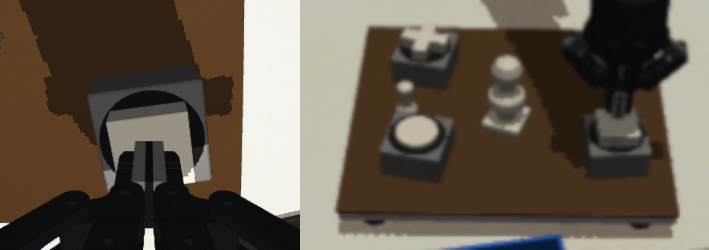

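The round cap is down (top 0.081, seen at (417,130) in the right half), and the fingertips are centred over the square cap at (620,120). I'll press the square.

```bash
python3 -m inch '[0,0,-0.2,0, 0,0,-0.35,0, 0,0,-0.42,0, 0,0,-0.49,0, 0,0,-0.56,0, 0,0,-0.63,0, 0,0,-0.7,0, 0,0,-0.76,0, 0,0,-0.82,0, 0,0,-0.86,0, 0,0,-0.86,0]'; python3 -m inch '[0,0,-0.04,0, 0,0,-0.04,0]'
```

```text
time: 9.6
tcp_pos: [0.6703, 0.1101, 0.0591]
tcp_rot: [0.0, 0.127, 0.992, 0.0]
contact_force: [-0.4, 0.6, 2.4]
grip_width: 0.0001
grasp_force: 0.8
time: 9.8
tcp_pos: [0.6703, 0.1101, 0.0582]
tcp_rot: [0.0, 0.127, 0.992, 0.0]
contact_force: [1.1, 0.7, 2.5]
grip_width: -0.0001
grasp_force: 0.9
```

```bash
python3 -m inch '[0,0,-0.04,0, 0,0,-0.08,0, 0,0,-0.08,0]'
```

```text
time: 10.1
tcp_pos: [0.6703, 0.1101, 0.0566]
tcp_rot: [0.0, 0.127, 0.992, 0.0]
contact_force: [-0.2, 0.6, 4.9]
grip_width: -0.0003
grasp_force: 2.7
```

At the stop. I'll lift and go to the triangle.

```bash
python3 -m inch '[0,0,0.2,0, 0,0,1,0, 0,0,2.4,0, 0,0,3.6,0, 0,0,4,0]' | head -2; python3 -m inch '[-0.5,0.1,0,0, -1.6,0.3,0,0, -2.8,0.6,0,0, -4,0.85,0,0, -5.1,1.05,0,0, -5.77,1.2,0,0, -5.77,1.2,-0.6,0, -5.77,1.2,-1.6,0, -5.77,1.2,-2.6,0, -5.77,1.2,-3,0, -5.77,1.2,-3,0]'; python3 - <<'E'
from plant import env, vision
import numpy as np,cv2
from h import world
w=vision.get_image('wrist');b=vision.get_image('scene')
cv2.imwrite('pics/w4.png',np.hstack([w['pixels'][120:370,130:430],cv2.resize(b['pixels'][190:300,180:360],(409,250))]))
P=world(b,b['z_map']>0)
for c in([.638,-.0965],[.67,.11]):
  k=P[(np.hypot(*(P[:,:2]-c).T)<.02)&(P[:,2]>.06)&(P[:,2]<.1),2];print(np.histogram(k,np.arange(.06,.1,.002))[0])
E
```

```text
time: 10.6
tcp_pos: [0.6715, 0.1102, 0.1594]
time: 11.7
tcp_pos: [0.5241, 0.1395, 0.0795]
tcp_rot: [-0.002, 0.127, 0.992, -0.001]
contact_force: [-0.6, -0.2, 0.8]
grip_width: 0.0001
grasp_force: 0.0
[ 0  0  0  0  0  0  0  1  0  7 55 81 11  0  0  0  0  0  0  0]
[ 0  0  0  0  0  0  0  0  0  9 64 66 10  1  0  0  0  0  0  0]
```

View pics/w4.png

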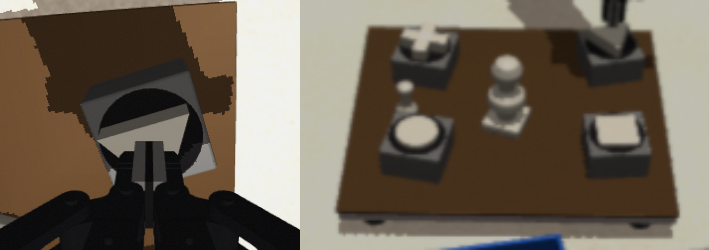

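The square is down as well, with its top at 0.081. The fingertips are over the triangle cap at (148,145) in the left half, with its flat edge toward the robot. I'll press it.

```bash
python3 -m inch '[0,0,-0.2,0, 0,0,-0.35,0, 0,0,-0.42,0, 0,0,-0.49,0, 0,0,-0.56,0, 0,0,-0.63,0, 0,0,-0.7,0, 0,0,-0.76,0, 0,0,-0.82,0, 0,0,-0.86,0, 0,0,-0.9,0, 0,0,-0.9,0]'; python3 -m inch '[0,0,-0.04,0, 0,0,-0.07,0, 0,0,-0.07,0]'
```

```text
time: 13.0
tcp_pos: [0.5259, 0.1401, 0.0586]
tcp_rot: [0.0, 0.127, 0.992, 0.0]
contact_force: [0.6, 0.3, 1.7]
grip_width: -0.0001
grasp_force: 0.8
time: 13.3
tcp_pos: [0.5259, 0.1401, 0.0571]
tcp_rot: [0.0, 0.127, 0.992, 0.0]
contact_force: [-0.9, 0.2, 4.3]
grip_width: -0.0001
grasp_force: 2.0
```

The force has risen to 4.3 N, so the triangle is at its stop. I'll lift clear and check.

```bash
python3 -m inch '[0,0,0.2,0, 0,0,1,0, 0,0,2.4,0, 0,0,3.8,0, 0,0,5,0, -0.5,1,6,0, -1,2.5,6,0, -1.5,4,6,0, -2,5,6,0, -2,5,6,0, -2,5,6,0]'; python3 - <<'E'
from plant import vision
import numpy as np,cv2
from h import world
b=vision.get_image('top');cv2.imwrite('pics/t5.png',cv2.resize(b['pixels'][110:260,190:370],(720,600)))
P=world(b,b['z_map']>0)
for c in([.638,-.0965],[.67,.11],[.526,.14],[.4965,-.0717]):
  k=P[(np.hypot(*(P[:,:2]-c).T)<.012),2];B=P[(np.abs(P[:,:2]-c).max(1)<.05)&(P[:,2]>.06)&(P[:,2]<.1)]
  print(np.median(k).round(4),cv2.minAreaRect((B[:,:2]*1000).astype(np.float32))[0])
E
```

```text
time: 14.4
tcp_pos: [0.4752, 0.2652, 0.2069]
tcp_rot: [-0.0, 0.126, 0.992, -0.0]
contact_force: [-0.1, -0.4, -0.6]
grip_width: 0.0001
grasp_force: 0.0
0.0819 (637.900634765625, -97.25004577636719)
0.0824 (670.2258911132812, 109.71165466308594)
0.0809 (525.7343139648438, 139.90707397460938)
0.0902 (496.0518493652344, -72.03065490722656)
```

View pics/t5.png

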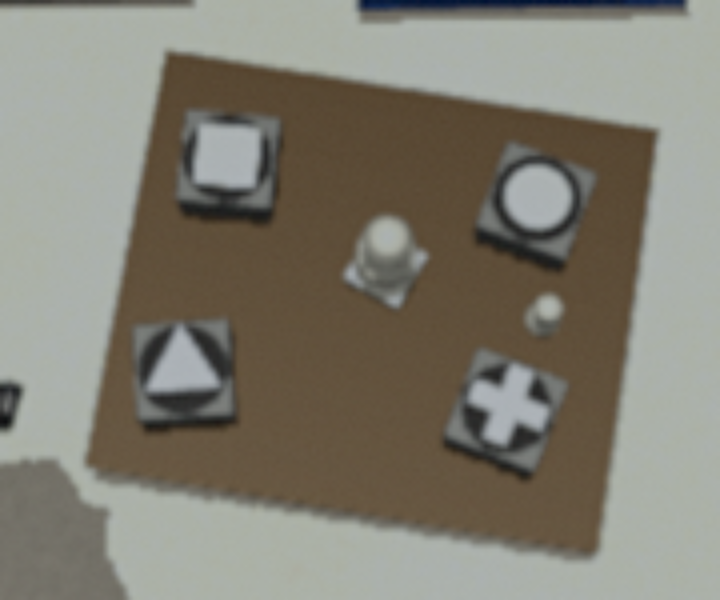

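The round (537,198), square (228,155) and triangle (183,365) caps are down at about 0.082. The cross (508,405) is still up at 0.090, nothing has shifted and the arm is clear, so I'm handing in.

```bash
python3 -c "
from plant import ticket
print(ticket.job_done())"
```

```text
the job is handed in; nothing more can be done
None
```

I pressed the round, square and triangular caps down to their stops in that order, left the cross cap standing with no piece or neighbour visibly moved, and handed the job in at about 14 s (no verdict was returned).

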